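# Put a cast brick slip away in the drying drawer

## Task

Pull the drawer of the drying cabinet right out to its stop, then take the oblong brick slip off the drying board and lay it flat in the drawer's wide empty compartment, holding it until it is down on the drawer floor rather than dropping it. Then push the drawer fully home, leaving the square tile, the nippers and the bucket where they are.

Things in the scene. Friction and masses are not known exactly. Their poses are not given: they have to be found in the camera images.
- cabinet: Low grey drying cabinet fixed on the bench left or right, 240 mm wide (y), 270 deep. Origin on the bench under the middle of the carcass front; x points into it, z up; the drawer slides out along -x. Its wooden top (250 wide, z 145 to 157 mm) overhangs to x = -63 mm over the handle, which shows through a 24 mm notch but is reached only from the front, tool leaning 30 to 45 degrees.
- drawer (a joint): How far the cabinet's only drawer is out: 0 m = home, 0.2 m = at its stop. Light friction; it stays where it is left. Drawer front: 15 mm thick (cabinet x -15 to 0 mm when home), 232 mm wide, 52 to 142 mm above the bench.
- drawer_handle (a point): Grip point on the handle, moving with the drawer, axes as the cabinet's. The handle is an upright dark wooden fin in the middle of the drawer front: 14 mm thick (y), 40 mm tall (70 to 110 mm above the bench), sticking out 42 mm from the front in -x. The point is 33 mm out from the front, 9 mm inside the fin's free end, at mid thickness and height (90 mm above the bench).
- drawer_bay (a point): Point on the wide empty compartment's floor, mid width, towards the front, moving with the drawer, axes as the cabinet's, z 64 mm above the bench. It is 125 mm wide (y), 234 long (x -68 to +166 from here); walls 41 mm high, 6 thick; the drawer front at the -x end rises 78. With the drawer at its stop the cabinet top covers all beyond x = +69 mm. The narrow compartment at +y is full of slips.
- board: Flat wooden drying board fixed on the bench, 320 mm (x) by 150 mm (y), upper face 18 mm above the bench; carries the oblong slip and the square tile, either one nearer the robot. Origin on the bench; the middle of the board lies at x = -175 mm from it.
- slip: The oblong brick slip to put away: plain off-white cast stone, 110 mm (own x) by 55 mm (own y) by 20 mm thick, about 0.25 kg, lying loose on the board. Origin: centre of its underside, z up.
- square: Square tile of the same off-white stone, 90 by 90 by 14 mm, lying loose on the board; leave it. Origin: centre of its underside.
- nippers: Tile nippers with blue handles and dark jaws, 165 mm long (own x, jaws +x), 80 mm wide, 22 mm high, lying loose on the bench at the robot's right; leave them. Origin near the pivot, on the bench.
- bucket: Open white plastic bucket, 150 mm across, 130 mm high, standing loose on the bench at the robot's left; leave it. Origin: centre of its underside.
Things that resemble listed ones, but are neither listed nor needed, are in the scene too. What is shaped like the slip but brown, purple or turquoise is not meant.

How it is judged:
By the outcome, as a careful person would: the job done as asked, in the order asked, and still so for the second after the job is handed in, with the robot touching nothing.
It also fails if it takes over 72 s, if anything falls off the work surface, if the arm or the gripper's body presses on something with over 40 N, if the wrist force passes 120 N, or if a joint passes its speed limit or range.

## Robot

A 7-joint arm with a two-finger parallel gripper is mounted at the origin on the work surface. World frame = base frame: x ahead of the robot, y to its left, z up, the work surface at z = 0. Lengths are in m, angles in rad, forces in N, time in s.
With the tool pointing down it reaches from about 0.425 to 0.875 m from the base axis. Payload 8.4 kg.
Tool frame: the origin (TCP) lies midway between the tips of the shut fingers; the grasp point (between the pads) lies 19 mm behind it; z points along the fingers, y is the line along which they close (so a half turn about z gives the same grasp; the last joint's range is limited). The gripper opens to 85 mm and grips with 20 to 120 N. Pads are 22 mm wide; open, the fingers measure 114 mm over their backs; the gripper's body (76 mm by 85 mm) begins 54 mm behind the grasp point. The pads swing forward as they close: fully open they stand 13 mm farther back than shut.
Start: joints at [-0.099, 0.333, 0.04, 1.465, -0.013, 1.343, -0.059], TCP at [0.65, -0, 0.231] pointing down, gripper open.
Joint ranges: [-2.58, 2.58], [-0.38, 2.09], [-1.3, 1.39], [0.25, 2.4], [-1.5, 4.64], [0.08, 2.09], [-2.65, 2.65]. Speed limits (rad/s): [2.22, 2.22, 2.79, 2.79, 3.14, 3.14, 3.14].

## Interface

Orientations are given as a 3x3 rotation matrix whose columns are the frame's x, y, z axes.
In Python, from cell import env gives the robot as it stands.
- The arm moves only by the tool send_rows, never from a script. Its argument "commands" is a list of rows, each a list of 2 entries, a list of its own where there are three numbers: the shift along the world's x, y, z in m, then the turn, a rotation vector about the world's x, y, z in degrees. In form: [[[x, y, z], [ax, ay, az]], ...]. A call has 1 to 20 rows; each row is the pose to reach, as a shift and turn from the pose commanded when the call began; what a row does not reach only later rows make up. A row lasts 1/10 s, in which the tool goes at most 50 mm and 8.59 degrees, less where a joint would pass 70% of its speed; a pose out of reach is approached as far as the arm can. A call with a gripper value outside its range is refused whole. "gripper" is the closure, from -1 (fully open) to 1 (shut), set as the call begins (left out, the last holds). The fingers move at their own pace and stop on an object; "force" is the grip in N (left out, the last holds). Time passes only in rows, so rows that repeat a pose let the fingers close. It gives the time, the measured TCP pose, the force, the opening and the grip force at its end, in the units of the state.
- env.get_state(): the state, without advancing time (a new reading comes with each control period).
- env.read_camera(name): name is "scene" or "side" or "wrist"; returns the picture (384x512x3 uint8, red, green, blue); there is no depth.
- env.get_calibration(name): a dict with "camera_matrix" (3x3 intrinsics, pixels), "cam_to_world" (4x4, takes a point from camera to world coordinates). Camera axes: x right, y up, looking along -z (the intrinsics and any distortion apply to the point x, -y, -z); pixel columns grow to the right and rows downward; lengths in m; the calibration is good to about 2 mm. A picture is of the moment at which its call begins: read the wrist's pose just before it. get_calibration takes no time and is no camera call; for the wrist camera it gives the pose at the moment of the call.
- env.close_job(): hands the job in; it is judged then, once.
The state is a dict: "clock": time; "joint_pos": joint angles; "dq": joint speeds; "joint_efforts": joint torques, N m; "ee_pos": TCP position; "ee_rot": TCP orientation; "contact_force": force on the tool from outside, world axes, zero at the start; "torque": the same for the moment, N m; "width": finger opening in m; "finger_force": force on a finger pad.
Only numpy, scipy, OpenCV 4.12 (cv2) and the standard library are available. Lean on these libraries where they do the work, as an engineer would, in place of code of your own. Each camera call takes 0.05 s, during which the arm holds its last target. There are 200 camera calls.

## Working session

There is one attempt and no reset: what is moved stays moved. The work goes in short steps, Python scripts to look and compute and a tool call to move; the robot and the scene stay as the last step left them, time stands still between calls to the robot, and variables do not carry over. Pictures are saved under pics/ and viewed, at most 11 in all, crops included, and the job is handed in when it is done.

Besides the shell and the picture viewer there is one more tool, called after "Request:" by a JSON object that holds its "fn" and its "kwargs", one argument or row to a line. send_rows: Moves the arm, as the interface text tells. Its arguments: {"type":"object","properties":{"commands":{"type":"array","items":{"type":"array"}},"gripper":{"type":"number"},"force":{"type":"number"}},"required":["commands"]}

```bash
mkdir -p pics; ls; python3 - <<'E'
from cell import env
import cv2,numpy as np
for n in ["scene","side","wrist"]:
    c=env.get_calibration(n); im=env.read_camera(n)
    cv2.imwrite(f"pics/{n}0.png",im[:,:,::-1]); print(n,c["camera_matrix"].round(1).tolist(),c["cam_to_world"].round(3).tolist(),[k for k in c])
a=cv2.imread("pics/scene0.png")
cv2.imwrite("pics/scene0b.png",cv2.resize(a,(800,600),interpolation=cv2.INTER_CUBIC))
E
```

```text
pics
scene [[369.9, 0.0, 264.8], [0.0, 369.9, 194.5], [0.0, 0.0, 1.0]] [[-0.287, -0.569, 0.771, 1.417], [0.958, -0.174, 0.228, 0.254], [0.004, 0.804, 0.595, 0.738], [0.0, 0.0, 0.0, 1.0]] ['camera_matrix', 'cam_to_world']
side [[360.1, 0.0, 255.7], [0.0, 360.1, 187.9], [0.0, 0.0, 1.0]] [[-0.837, 0.314, -0.448, 0.079], [-0.547, -0.511, 0.663, 0.738], [-0.021, 0.8, 0.599, 0.744], [0.0, 0.0, 0.0, 1.0]] ['camera_matrix', 'cam_to_world']
wrist [[274.4, 0.0, 253.9], [0.0, 274.4, 188.8], [0.0, 0.0, 1.0]] [[1.0, -0.001, 0.001, 0.649], [0.001, 0.949, 0.314, 0.08], [-0.001, -0.314, 0.949, 0.372], [0.0, 0.0, 0.0, 1.0]] ['camera_matrix', 'cam_to_world']
```

View pics/scene0b.png

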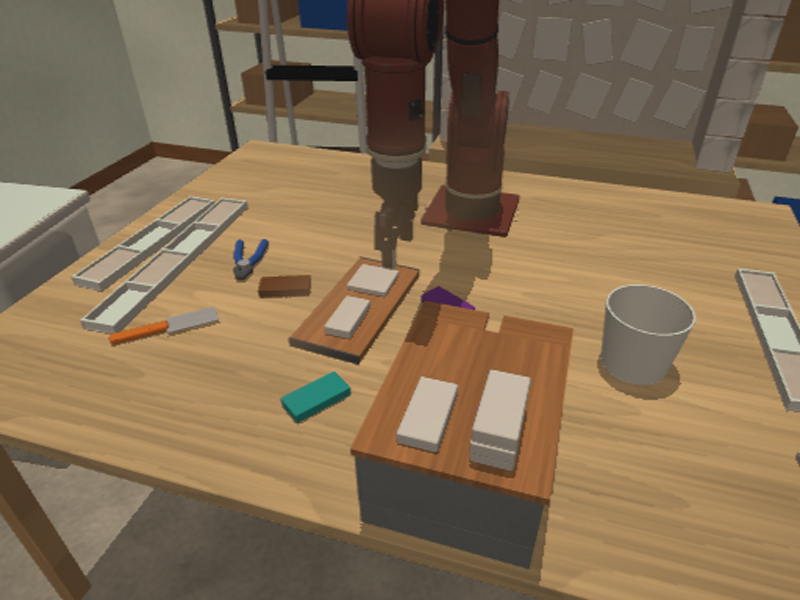

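View pics/side0.png

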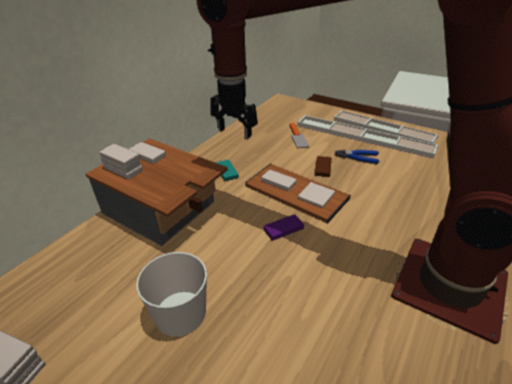

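Scene view at 800x600: the board is at (355,310), with the square tile at (372,280) and the oblong slip at (347,317) on it. The cabinet is at (465,400), with its notch edge toward the robot. The nippers are at (248,258) and the bucket at (648,335).

Things that could be taken for the slip, by scene pixel:
- White oblong on the board (347,317): this is the one to take.
- White square on the board (372,280).
- White slips on the cabinet top (427,413) and (500,415).
- Brown (285,286), turquoise (316,396) and purple (447,298) lookalikes.

```bash
cat > h.py <<'E'
import cv2,numpy as np
from cell import env
def ray(c,uv):
    K=c["camera_matrix"];T=c["cam_to_world"]
    d=np.array([(uv[0]-K[0,2])/K[0,0],-(uv[1]-K[1,2])/K[1,1],-1.]);return T[:3,3],T[:3,:3]@d
def onz(c,uv,z):
    o,d=ray(c,uv);return o+d*(z-o[2])/d[2]
def proj(c,p):
    T=c["cam_to_world"];K=c["camera_matrix"];q=T[:3,:3].T@(np.array(p)-T[:3,3]);return np.array([K[0,2]-K[0,0]*q[0]/q[2],K[1,2]+K[1,1]*q[1]/q[2]])
E
python3 - <<'E'
from h import *
for n in ["scene","side"]:
    c=env.get_calibration(n); im=cv2.imread(f"pics/{n}0.png"); hsv=cv2.cvtColor(im,cv2.COLOR_BGR2HSV)
    white=((hsv[...,1]<60)&(hsv[...,2]>150)).astype(np.uint8)
    cs,_=cv2.findContours(white,cv2.RETR_EXTERNAL,cv2.CHAIN_APPROX_NONE)
    for k in cs:
        a=cv2.contourArea(k)
        if 150<a<3000:
            r=cv2.minAreaRect(k); ce=r[0]
            q=cv2.approxPolyDP(k,4,True)[:,0]
            w=np.array([onz(c,p,.035)[:2] for p in q])
            print(n,"white",np.round(ce),a,q.tolist(),w.round(3).tolist())
    red=((hsv[...,0]<13)&(hsv[...,1]>110)&(hsv[...,2]>50)).astype(np.uint8)
    cs,_=cv2.findContours(red,cv2.RETR_EXTERNAL,cv2.CHAIN_APPROX_NONE)
    for k in cs:
        if cv2.contourArea(k)>800:
            q=cv2.approxPolyDP(k,3,True)[:,0]; print(n,"red",cv2.contourArea(k),q.tolist())
            for z in (.018,.157): print("  z",z,[onz(c,p,z)[:2].round(3).tolist() for p in q])
a=cv2.imread("pics/scene0.png")[150:330,175:385]
cv2.imwrite("pics/crop1.png",cv2.resize(a,None,fx=3.3,fy=3.3,interpolation=cv2.INTER_CUBIC)[:600,:800])
E
```

```text
scene white [273. 262.] 949.5 [[269, 241], [254, 277], [279, 283], [292, 246]] [[0.707, 0.056], [0.84, 0.056], [0.84, 0.12], [0.707, 0.121]]
scene white [321. 258.] 1076.5 [[313, 237], [302, 274], [330, 281], [338, 242]] [[0.656, 0.169], [0.796, 0.167], [0.798, 0.237], [0.656, 0.238]]
scene white [122. 204.] 224.0 [[136, 196], [106, 204], [108, 211], [138, 204]] [[0.633, -0.404], [0.696, -0.47], [0.723, -0.443], [0.667, -0.376]]
scene white [222. 200.] 319.0 [[235, 192], [221, 190], [208, 208], [223, 211]] [[0.521, -0.112], [0.524, -0.159], [0.622, -0.161], [0.622, -0.112]]
scene white [500. 211.] 1095.5 [[473, 172], [504, 252], [511, 256], [511, 228], [493, 223], [511, 225], [502, 203], [483, 198], [508, 201], [493, 177]] [[0.166, 0.643], [0.566, 0.664], [0.577, 0.679], [0.454, 0.704], [0.445, 0.658], [0.44, 0.707], [0.332, 0.703], [0.321, 0.651], [0.315, 0.724], [0.18, 0.704]]
scene white [238. 178.] 330.0 [[223, 182], [246, 186], [254, 174], [232, 169]] [[0.479, -0.17], [0.478, -0.089], [0.402, -0.086], [0.395, -0.17]]
scene white [105. 168.] 1377.0 [[156, 128], [142, 129], [123, 
[... 5721 characters left out ...]
, 170], [130, 179], [106, 170], [103, 165]]
  z 0.018 [[1.191, 0.185], [0.776, 0.197], [0.776, 0.092], [0.738, 0.081], [0.771, 0.077], [0.787, 0.048], [0.836, 0.045], [0.841, 0.028], [0.771, 0.032], [0.777, -0.106], [1.195, -0.114], [1.187, -0.09], [1.075, -0.092], [1.035, -0.062], [1.031, 0.01], [1.1, 0.011], [1.033, 0.058], [1.029, 0.122], [1.15, 0.129], [1.188, 0.113]]
  z 0.157 [[0.978, 0.29], [0.643, 0.301], [0.642, 0.216], [0.612, 0.207], [0.639, 0.204], [0.652, 0.18], [0.691, 0.177], [0.696, 0.164], [0.638, 0.167], [0.644, 0.056], [0.981, 0.049], [0.975, 0.069], [0.884, 0.067], [0.852, 0.091], [0.849, 0.149], [0.905, 0.15], [0.85, 0.188], [0.847, 0.24], [0.945, 0.246], [0.976, 0.233]]
```

View pics/crop1.png

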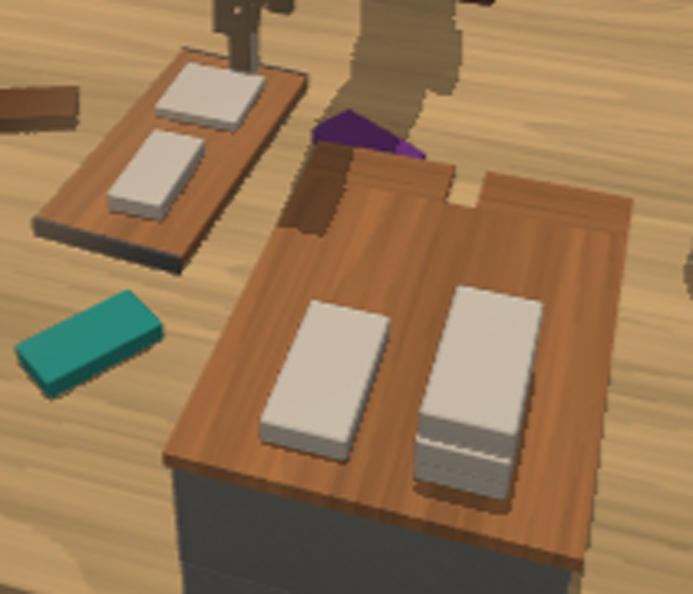

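View pics/wrist0.png

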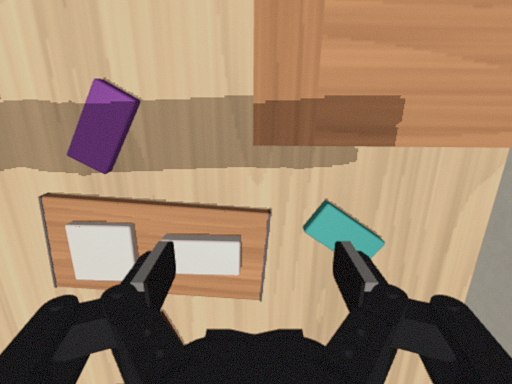

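Crop: the slip on the board (crop 157,175; an oblong next to the nearly square tile at 212,95) matches the description. The slips on the cabinet top are not on the board. In the wrist view the cabinet's near top corner is at (253,146), with its edges nearly aligned to the image.

```bash
python3 - <<'E'
from h import *
s=env.get_state(); print(s["ee_pos"].round(4) if hasattr(s["ee_pos"],"round") else s["ee_pos"], np.round(s["ee_rot"],3).tolist(), s["clock"], s["width"])
c=env.get_calibration("scene")
for uv in [(271.4,193.3),(366.5,210.6),(225,289.4),(351.7,318),(312.9,200),(321.7,202.1)]: print("scene top",onz(c,uv,.157).round(4))
c=env.get_calibration("wrist"); im=cv2.imread("pics/wrist0.png").astype(int)
lab=cv2.cvtColor(im.astype(np.uint8),cv2.COLOR_BGR2LAB).astype(int)[...,1]
# strongest redness change
f=[];g=[]
for r in range(10,90,4):
    d=np.diff(lab[r,235:275]);f.append(onz(c,(235+np.argmax(np.abs(d))+.5+.0,r),.157))
for u in range(420,505,4):
    d=np.diff(lab[130:165,u]);g.append(onz(c,(u,130+np.argmax(np.abs(d))+.5),.157))
f=np.array(f);g=np.array(g)
print("front edge x=",np.median(f[:,0]),np.polyfit(f[:,1],f[:,0],1),f[[0,-1]].round(3)); print("right edge y",np.polyfit(g[:,0],g[:,1],1),g[[0,-1]].round(3))
E
```

```text
[ 0.6496 -0.      0.2306] [[-0.0, 1.0, -0.001], [1.0, 0.0, -0.0], [-0.0, -0.001, -1.0]] 0.15 0.085694769386375
scene top [0.6534 0.0461 0.157 ]
scene top [0.6542 0.2935 0.157 ]
scene top [0.9863 0.046  0.157 ]
scene top [0.98  0.291 0.157]
scene top [0.6502 0.157  0.157 ]
scene top [0.6524 0.1804 0.157 ]
front edge x= 0.648685375771928 [0.00656682 0.6478703 ] [[0.649 0.137 0.157]
 [0.648 0.089 0.157]]
right edge y [0.00101459 0.04323164] [[0.78  0.044 0.157]
 [0.846 0.044 0.157]]
```

Request:
{"fn": "send_rows", "kwargs": {
  "commands": [
    [[-0.05,0.085,0.02],[0,0,8]],
    [[-0.1,0.17,0.02],[0,0,90]],
    [[-0.1,0.17,0.02],[0,0,90]],
    [[-0.1,0.17,0.02],[0,0,90]],
    [[-0.1,0.17,0.02],[0,0,90]],
    [[-0.1,0.17,0.02],[0,0,90]],
    [[-0.1,0.17,0.02],[0,0,90]],
    [[-0.1,0.17,0.02],[0,0,90]],
    [[-0.1,0.17,0.02],[0,0,90]],
    [[-0.1,0.17,0.02],[0,0,90]],
    [[-0.1,0.17,0.02],[0,0,90]],
    [[-0.1,0.17,0.02],[0,0,90]],
    [[-0.1,0.17,0.02],[0,0,90]]
  ],
  "gripper": -1
}}

```text
clock: 1.45
ee_pos: [0.5499, 0.1699, 0.2511]
ee_rot: [[-1.0, 0.003, -0.0], [0.003, 1.0, -0.0], [0.0, -0.0, -1.0]]
contact_force: [0.2, 0.0, -0.6]
width: 0.0853
finger_force: 0.0
```

Request:
{"fn": "send_rows", "kwargs": {
  "commands": [
    [[0,0,0],[0,-45,0]],
    [[0,0,0],[0,-45,0]],
    [[0.03,0,-0.05],[0,-45,0]],
    [[0.067,0,-0.09],[0,-45,0]],
    [[0.067,0,-0.127],[0,-45,0]],
    [[0.067,0,-0.127],[0,-45,0]],
    [[0.067,0,-0.127],[0,-45,0]],
    [[0.067,0,-0.127],[0,-45,0]]
  ]
}}

```text
clock: 2.25
ee_pos: [0.6176, 0.1687, 0.1254]
ee_rot: [[-0.708, 0.005, 0.706], [0.003, 1.0, -0.003], [-0.706, 0.0, -0.708]]
contact_force: [1.0, 0.2, 0.4]
width: 0.0853
finger_force: 0.0
```

```bash
python3 - <<'E'
from h import *
s=env.get_state(); print(np.round(s["joint_pos"],3),np.round(s["ee_rot"],3).tolist(),s["ee_pos"],s["contact_force"])
cv2.imwrite("pics/w2.png",env.read_camera("wrist")[:,:,::-1])
c=env.get_calibration("wrist"); print(proj(c,(.655,.17,.11)),proj(c,(.655,.17,.07)),proj(c,(.649,.045,.145)),proj(c,(.649,.295,.145)))
E
```

```text
[-0.305  0.086 -0.251  2.256  1.35   0.412 -0.163] [[-0.708, 0.005, 0.706], [0.003, 1.0, -0.003], [-0.706, 0.0, -0.708]] [0.6176181  0.16874956 0.12537844] [1.02145914 0.20356893 0.4425997 ]
[254.25423677 242.57879905] [254.1659334  193.60091664] [ 64.46860054 292.46295195] [444.29463311 291.97290433]
```

View pics/w2.png

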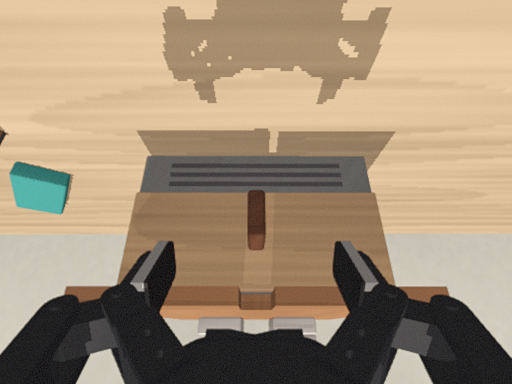

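The handle fin shows at columns 248-265, with its near end at about (257,248). It is centred between the fingers to within about 2 mm.

Request:
{"fn": "send_rows", "kwargs": {
  "commands": [
    [[0.015,0.001,-0.014],[0,0,0]],
    [[0.03,0.002,-0.028],[0,0,0]],
    [[0.045,0.002,-0.042],[0,0,0]],
    [[0.061,0.002,-0.057],[0,0,0]],
    [[0.061,0.002,-0.057],[0,0,0]],
    [[0.061,0.002,-0.057],[0,0,0]]
  ]
}}

```text
clock: 2.9
ee_pos: [0.6787, 0.1701, 0.0689]
ee_rot: [[-0.71, 0.005, 0.705], [0.002, 1.0, -0.006], [-0.705, -0.003, -0.71]]
contact_force: [-0.4, 0.0, 1.0]
width: 0.0852
finger_force: 0.0
```

Request:
{"fn": "send_rows", "kwargs": {
  "commands": [
    [[0,0,0],[0,0,0]],
    [[0,0,0],[0,0,0]],
    [[0,0,0],[0,0,0]],
    [[0,0,0],[0,0,0]],
    [[0,0,0],[0,0,0]],
    [[0,0,0],[0,0,0]],
    [[0,0,0],[0,0,0]],
    [[0,0,0],[0,0,0]],
    [[0,0,0],[0,0,0]],
    [[0,0,0],[0,0,0]]
  ],
  "gripper": 1,
  "force": 40
}}

```text
clock: 3.9
ee_pos: [0.6787, 0.1701, 0.0694]
ee_rot: [[-0.709, 0.005, 0.706], [0.001, 1.0, -0.005], [-0.706, -0.003, -0.709]]
contact_force: [-6.8, -1.6, 5.9]
width: 0.0136
finger_force: 39.5
```

Request:
{"fn": "send_rows", "kwargs": {
  "commands": [
    [[-0.01,0,0],[0,0,0]],
    [[-0.02,0,0],[0,0,0]],
    [[-0.03,0,0],[0,0,0]],
    [[-0.04,0,0],[0,0,0]],
    [[-0.05,0,0],[0,0,0]],
    [[-0.06,0,0],[0,0,0]],
    [[-0.07,0,0],[0,0,0]],
    [[-0.07,0,0],[0,0,0]],
    [[-0.07,0,0],[0,0,0]]
  ]
}}

```text
clock: 4.8
ee_pos: [0.6081, 0.1707, 0.0693]
ee_rot: [[-0.709, 0.003, 0.706], [0.0, 1.0, -0.004], [-0.706, -0.003, -0.709]]
contact_force: [-2.0, -0.1, 6.0]
width: 0.0135
finger_force: 42.4
```

Request:
{"fn": "send_rows", "kwargs": {
  "commands": [
    [[-0.011,0,-0.001],[0,4,0]],
    [[-0.022,0,-0.002],[0,8,0]],
    [[-0.033,0,-0.003],[0,12,0]],
    [[-0.045,0,-0.003],[0,17,0]],
    [[-0.056,0,-0.004],[0,21,0]],
    [[-0.067,0,-0.004],[0,25,0]],
    [[-0.067,0,-0.004],[0,25,0]],
    [[-0.067,0,-0.004],[0,25,0]]
  ]
}}

```text
clock: 5.6
ee_pos: [0.5412, 0.1712, 0.0644]
ee_rot: [[-0.94, 0.002, 0.34], [0.001, 1.0, -0.004], [-0.34, -0.004, -0.94]]
contact_force: [-1.7, 3.3, 1.0]
width: 0.0135
finger_force: 44.4
```

Request:
{"fn": "send_rows", "kwargs": {
  "commands": [
    [[-0.01,0,0],[0,0,0]],
    [[-0.02,0,0],[0,0,0]],
    [[-0.03,0,0],[0,0,0]],
    [[-0.04,0,0],[0,0,0]],
    [[-0.05,0,0],[0,0,0]],
    [[-0.06,0,0],[0,0,0]],
    [[-0.065,0,0],[0,0,0]],
    [[-0.068,0,0],[0,0,0]],
    [[-0.071,0,0],[0,0,0]],
    [[-0.074,0,0],[0,0,0]],
    [[-0.074,0,0],[0,0,0]]
  ]
}}

```text
clock: 6.7
ee_pos: [0.4689, 0.1718, 0.0648]
ee_rot: [[-0.939, 0.0, 0.344], [-0.0, 1.0, -0.002], [-0.344, -0.002, -0.939]]
contact_force: [21.1, 9.5, -24.1]
width: 0.0132
finger_force: 42.9
```

Request:
{"fn": "send_rows", "kwargs": {
  "commands": [
    [[0.002,0,0],[0,0,0]],
    [[0.002,0,0],[0,0,0]],
    [[0.002,0,0],[0,0,0]],
    [[0.002,0,0],[0,0,0]],
    [[0.002,0,0],[0,0,0]],
    [[0.002,0,0],[0,0,0]]
  ],
  "gripper": -1
}}

```text
clock: 7.3
ee_pos: [0.4697, 0.1704, 0.065]
ee_rot: [[-0.941, 0.002, 0.34], [0.001, 1.0, -0.005], [-0.34, -0.004, -0.941]]
contact_force: [0.9, -0.5, 0.1]
width: 0.085
finger_force: 0.0
```

Request:
{"fn": "send_rows", "kwargs": {
  "commands": [
    [[-0.004,0,0.03],[0,0,0]],
    [[-0.008,0,0.07],[0,0,0]],
    [[-0.004,0,0.11],[0,0,0]],
    [[0.02,-0.03,0.15],[0,7,0]],
    [[0.05,-0.07,0.18],[0,14,0]],
    [[0.07,-0.11,0.2],[0,20,0]],
    [[0.1,-0.16,0.2],[0,20,0]],
    [[0.102,-0.21,0.2],[0,20,0]],
    [[0.102,-0.26,0.2],[0,20,0]],
    [[0.102,-0.308,0.2],[0,20,0]],
    [[0.102,-0.308,0.2],[0,20,0]],
    [[0.102,-0.308,0.2],[0,20,0]],
    [[0.102,-0.308,0.2],[0,20,0]]
  ]
}}

```text
clock: 8.6
ee_pos: [0.5718, -0.1364, 0.2647]
ee_rot: [[-1.0, 0.0, -0.003], [0.0, 1.0, -0.004], [0.003, -0.004, -1.0]]
contact_force: [1.1, 0.6, 1.0]
width: 0.0853
finger_force: 0.0
```

```bash
python3 - <<'E'
from h import *
s=env.get_state(); print(s["clock"],s["ee_pos"],s["contact_force"])
w=env.read_camera("wrist")[:,:,::-1]; sc=env.read_camera("scene")[:,:,::-1];sd=env.read_camera("side")[:,:,::-1]
cv2.imwrite("pics/w3.png",w);cv2.imwrite("pics/sc3.png",sc);cv2.imwrite("pics/sd3.png",sd)
c=env.get_calibration("wrist"); print(c["cam_to_world"].round(3).tolist())
print(proj(c,(.572,-.1365,.038)))
big=np.zeros((600,800,3),np.uint8)
big[:384,:512]=w; big[384:,:400]=cv2.resize(sc[120:264,100:400],None,fx=1.333,fy=1.5)[:216,:400]; big[384:,400:]=cv2.resize(sd[90:270,70:350],(400,216))
cv2.imwrite("pics/m3.png",big)
E
```

```text
8.6 [ 0.57180822 -0.1364207   0.26472561] [1.06012263 0.64940519 1.0436901 ]
[[-0.003, -0.95, -0.311, 0.491], [1.0, -0.004, 0.004, -0.135], [-0.005, -0.311, 0.95, 0.407], [0.0, 0.0, 0.0, 1.0]]
[254.09435884 160.94741633]
```

View pics/m3.png

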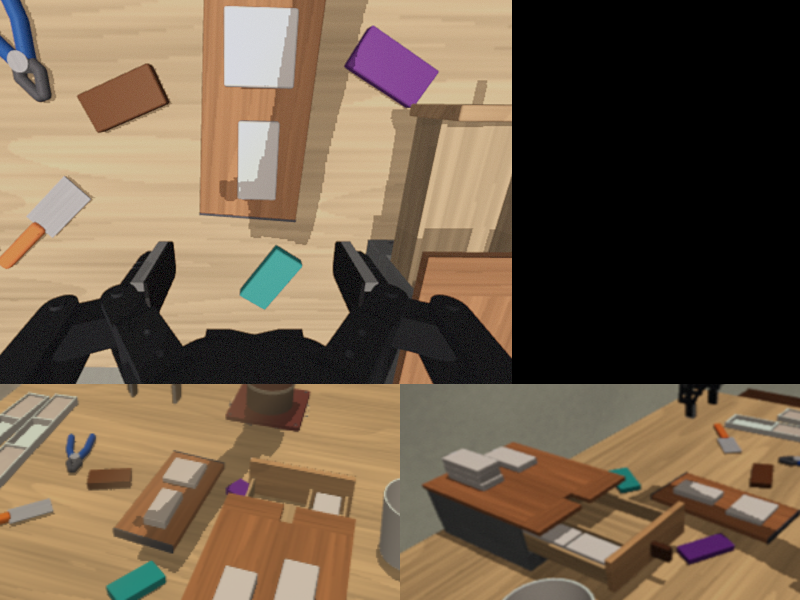

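The drawer is out in all three views. In the wrist view the slip is at about columns 238-279, rows 121-199, and the drawer's outer wall is at the right, near column 410.

```bash
python3 - <<'E'
from h import *
c=env.get_calibration("wrist"); im=cv2.imread("pics/w3.png"); hsv=cv2.cvtColor(im,cv2.COLOR_BGR2HSV)
m=((hsv[...,1]<45)&(hsv[...,2]>120)).astype(np.uint8); m[:100]=0; m[215:]=0; m[:,:200]=0; m[:,310:]=0
k=max(cv2.findContours(m,0,1)[0],key=cv2.contourArea); w=np.array([onz(c,p,.038)[:2] for p in k[:,0]],np.float32)
r=cv2.minAreaRect(w*1000); print("slip",r, w.min(0),w.max(0))
# drawer: wall right outer/inner top edge z=.105, front top z=.142
for n,uv,z in [("front tl",(413,105),.142),("front inner l",(416,123),.142),("wall outer",(408,123),.105),("wall inner",(440,124),.105),("wall near",(397,248),.105),("top corner",(425,253),.157),("bay floor corner?",(412,253),.105)]: print(n,onz(c,uv,z).round(4))
cv2.imwrite("pics/d3.png",cv2.resize(im[90:300,360:512],None,fx=2.8,fy=2.8,interpolation=cv2.INTER_CUBIC))
E
```

```text
slip ((572.9561157226562, -131.91880798339844), (53.292694091796875, 108.88382720947266), 89.14600372314453) [ 0.5186695  -0.15933792] [ 0.62748605 -0.10479531]
front tl [0.4961 0.0101 0.142 ]
front inner l [0.5123 0.0159 0.142 ]
wall outer [0.5152 0.0285 0.105 ]
wall inner [0.5162 0.0629 0.105 ]
wall near [0.6668 0.0417 0.105 ]
top corner [0.6422 0.0411 0.157 ]
bay floor corner? [0.6738 0.0616 0.105 ]
```

View pics/d3.png

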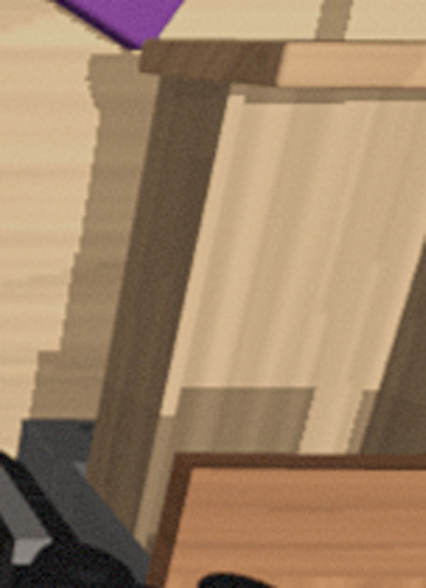

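```bash
python3 - <<'E'
from h import *
c=env.get_calibration("scene")
for uv in [(287.5,170.7),(367,186)]: print(onz(c,uv,.142))
w=env.get_calibration("wrist")
print("scene proj exp",proj(c,(.497,.055,.142)),proj(c,(.497,.287,.142)),"wrist",proj(w,(.497,.055,.142)),proj(w,(.649,.046,.157)),proj(w,(.512,.055,.142)))
sc=cv2.imread("pics/sc3.png")[150:270,200:400]; sd=cv2.imread("pics/sd3.png")[130:280,70:300]
print(proj(env.get_calibration("side"),(.497,.055,.142)),proj(env.get_calibration("side"),(.497,.287,.142)))
b=np.zeros((600,800,3),np.uint8); b[:480,:]=cv2.resize(sc,(800,480),interpolation=cv2.INTER_CUBIC)
cv2.imwrite("pics/sc3b.png",b[:480])
E
```

```text
[0.51059001 0.05550974 0.142     ]
[0.52208536 0.2876465  0.142     ]
scene proj exp [288.41996558 168.32068664] [367.41741482 181.12215852] wrist [461.58795879 106.17995265] [428.39345623 258.70646191] [457.77284684 122.85662266]
[268.75523305 188.71180525] [217.20622882 239.20784625]
```

View pics/sc3b.png

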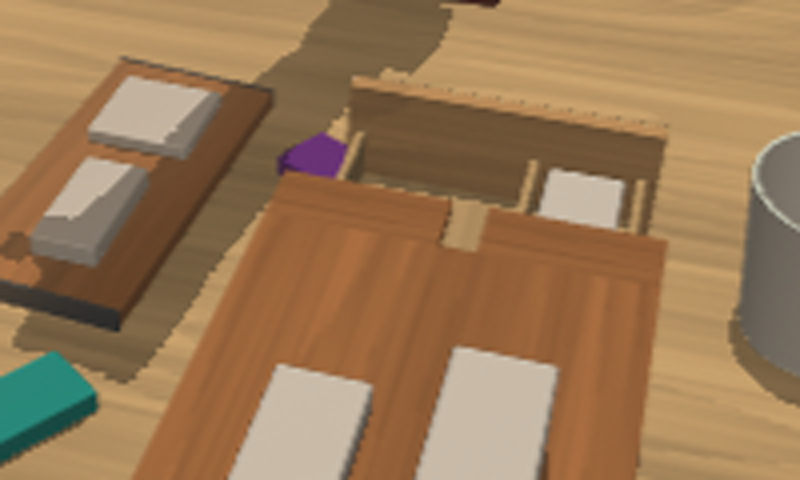

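```bash
python3 - <<'E'
from h import *
w=env.get_calibration("wrist");c=env.get_calibration("scene")
for uv in [(442.5,119.5),(428,185),(417,237)]: print("outer top",onz(w,uv,.105).round(4))
for uv in [(490,247),(511,176)]: print("divider foot",onz(w,uv,.064).round(4))
for uv in [(290.5,183),(333,190),(360.5,195.8)]: print("sc wall tops",onz(c,uv,.105).round(4))
E
```

```text
outer top [0.5115 0.0645 0.105 ]
outer top [0.5847 0.0637 0.105 ]
outer top [0.6514 0.0637 0.105 ]
divider foot [0.6883 0.196  0.064 ]
divider foot [0.5847 0.195  0.064 ]
sc wall tops [0.5179 0.0681 0.105 ]
sc wall tops [0.5166 0.1957 0.105 ]
sc wall tops [0.522  0.2755 0.105 ]
```

The bay spans y 0.070-0.195 and x 0.511 to 0.649 (the edge of the cabinet top). The slip is centred near (0.573, -0.133), with its long side along x.

Request:
{"fn": "send_rows", "kwargs": {
  "commands": [
    [[0.001,0.003,-0.04],[0,0,0]],
    [[0.001,0.003,-0.09],[0,0,0]],
    [[0.001,0.003,-0.14],[0,0,0]],
    [[0.001,0.003,-0.19],[0,0,0]],
    [[0.001,0.003,-0.22],[0,0,0]],
    [[0.001,0.003,-0.235],[0,0,0]],
    [[0.001,0.003,-0.242],[0,0,0]],
    [[0.001,0.003,-0.248],[0,0,0]],
    [[0.001,0.003,-0.248],[0,0,0]],
    [[0.001,0.003,-0.248],[0,0,0]]
  ]
}}

```text
clock: 9.75
ee_pos: [0.5737, -0.1346, 0.0183]
ee_rot: [[-1.0, 0.001, -0.001], [0.001, 1.0, -0.005], [0.001, -0.005, -1.0]]
contact_force: [-0.1, -0.1, 0.6]
width: 0.0852
finger_force: 0.0
```

Request:
{"fn": "send_rows", "kwargs": {
  "commands": [
    [[0,0,0],[0,0,0]],
    [[0,0,0],[0,0,0]],
    [[0,0,0],[0,0,0]],
    [[0,0,0],[0,0,0]],
    [[0,0,0],[0,0,0]],
    [[0,0,0],[0,0,0]],
    [[0,0,0],[0,0,0]],
    [[0,0,0],[0,0,0]]
  ],
  "gripper": 1,
  "force": 40
}}

```text
clock: 10.55
ee_pos: [0.5733, -0.1344, 0.0179]
ee_rot: [[-1.0, 0.001, -0.001], [0.001, 1.0, -0.005], [0.001, -0.005, -1.0]]
contact_force: [-1.6, 0.1, 6.0]
width: 0.0539
finger_force: 42.7
```

Request:
{"fn": "send_rows", "kwargs": {
  "commands": [
    [[0,0,0.02],[0,0,0]],
    [[0,0,0.05],[0,0,0]],
    [[0,0,0.09],[0,0,0]],
    [[0,0,0.13],[0,0,0]],
    [[0,0,0.17],[0,0,0]],
    [[0.001,0.02,0.2],[0,0,0]],
    [[0.003,0.05,0.21],[0,0,0]],
    [[0.005,0.09,0.21],[0,0,0]],
    [[0.007,0.13,0.21],[0,0,0]],
    [[0.007,0.17,0.21],[0,0,0]],
    [[0.007,0.21,0.21],[0,0,0]],
    [[0.007,0.24,0.21],[0,0,0]],
    [[0.007,0.26,0.21],[0,0,0]],
    [[0.007,0.267,0.21],[0,0,0]],
    [[0.007,0.267,0.21],[0,0,0]],
    [[0.007,0.267,0.21],[0,0,0]]
  ]
}}

```text
clock: 12.15
ee_pos: [0.5799, 0.1307, 0.2267]
ee_rot: [[-1.0, 0.002, -0.003], [0.002, 1.0, -0.006], [0.003, -0.006, -1.0]]
contact_force: [-0.2, 0.3, -3.8]
width: 0.054
finger_force: 44.0
```

```bash
python3 - <<'E'
from h import *
s=env.get_state(); print(s["ee_pos"],s["contact_force"],s["width"],s["finger_force"])
w=env.read_camera("wrist")[:,:,::-1];sd=env.read_camera("side")[:,:,::-1]
cv2.imwrite("pics/w4.png",w);cv2.imwrite("pics/sd4.png",sd)
b=np.zeros((384,800,3),np.uint8); b[:,:450]=w[:,62:]; b[:350,450:]=sd[0:350,100:450]
cv2.imwrite("pics/m4.png",b)
E
```

```text
[0.57987386 0.13071024 0.22673967] [-0.173667    0.25621421 -3.80153137] 0.054021608267848575 43.97906184196472
```

View pics/m4.png

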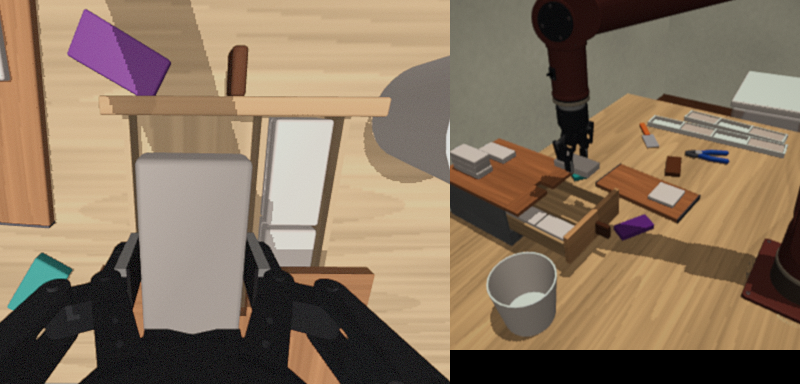

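The slip hangs square in the grip over the bay. In the wrist crop the walls are near columns 135 and 255 and the slip centre is near 194.

Request:
{"fn": "send_rows", "kwargs": {
  "commands": [
    [[0,0.002,-0.03],[0,0,0]],
    [[0,0.002,-0.06],[0,0,0]],
    [[0,0.002,-0.09],[0,0,0]],
    [[0,0.002,-0.12],[0,0,0]],
    [[0,0.002,-0.14],[0,0,0]],
    [[0,0.002,-0.15],[0,0,0]],
    [[0,0.002,-0.156],[0,0,0]],
    [[0,0.002,-0.156],[0,0,0]],
    [[0,0.002,-0.156],[0,0,0]]
  ]
}}

```text
clock: 13.15
ee_pos: [0.5805, 0.1345, 0.0721]
ee_rot: [[-1.0, 0.001, -0.001], [0.001, 1.0, -0.004], [0.001, -0.004, -1.0]]
contact_force: [-0.5, -0.4, -2.8]
width: 0.0544
finger_force: 43.9
```

Request:
{"fn": "send_rows", "kwargs": {
  "commands": [
    [[0,0,-0.002],[0,0,0]],
    [[0,0,-0.003],[0,0,0]],
    [[0,0,-0.004],[0,0,0]],
    [[0,0,-0.005],[0,0,0]],
    [[0,0,-0.005],[0,0,0]]
  ]
}}

```text
clock: 13.65
ee_pos: [0.5796, 0.1345, 0.0658]
ee_rot: [[-1.0, 0.001, -0.003], [0.001, 1.0, -0.005], [0.003, -0.005, -1.0]]
contact_force: [-0.2, -0.4, -3.9]
width: 0.0543
finger_force: 43.9
```

Request:
{"fn": "send_rows", "kwargs": {
  "commands": [
    [[0,0,-0.001],[0,0,0]],
    [[0,0,-0.002],[0,0,0]],
    [[0,0,-0.002],[0,0,0]]
  ]
}}

```text
clock: 13.95
ee_pos: [0.5799, 0.1345, 0.064]
ee_rot: [[-1.0, 0.001, -0.002], [0.001, 1.0, -0.005], [0.002, -0.005, -1.0]]
contact_force: [-0.1, 0.3, -1.9]
width: 0.0542
finger_force: 44.0
```

Request:
{"fn": "send_rows", "kwargs": {
  "commands": [
    [[0,0,-0.001],[0,0,0]],
    [[0,0,-0.002],[0,0,0]],
    [[0,0,-0.002],[0,0,0]]
  ]
}}

```text
clock: 14.25
ee_pos: [0.5815, 0.1345, 0.0639]
ee_rot: [[-1.0, 0.001, 0.001], [0.001, 1.0, -0.004], [-0.001, -0.004, -1.0]]
contact_force: [0.5, -1.9, 9.0]
width: 0.0541
finger_force: 45.3
```

Firmly down (+9 N). Now I'll open partway, rise, and look.

Request:
{"fn": "send_rows", "kwargs": {
  "commands": [
    [[0,0,0.001],[0,0,0]],
    [[0,0,0.001],[0,0,0]],
    [[0,0,0.001],[0,0,0]],
    [[0,0,0.001],[0,0,0]],
    [[0,0,0.001],[0,0,0]]
  ],
  "gripper": -0.65
}}

```text
clock: 14.75
ee_pos: [0.5796, 0.1345, 0.0628]
ee_rot: [[-1.0, 0.001, -0.003], [0.001, 1.0, -0.005], [0.003, -0.005, -1.0]]
contact_force: [-0.5, -0.8, 0.8]
width: 0.0705
finger_force: 0.0
```

Request:
{"fn": "send_rows", "kwargs": {
  "commands": [
    [[0,0,0.01],[0,0,0]],
    [[0,0,0.03],[0,0,0]],
    [[0,0,0.06],[0,0,0]],
    [[0,0,0.1],[0,0,0]],
    [[0,0,0.14],[0,0,0]],
    [[-0.02,0.01,0.18],[0,0,0]],
    [[-0.05,0.03,0.19],[0,-5,0]],
    [[-0.08,0.035,0.19],[0,-10,0]],
    [[-0.11,0.035,0.19],[0,-15,0]],
    [[-0.13,0.035,0.19],[0,-20,0]],
    [[-0.13,0.035,0.19],[0,-20,0]],
    [[-0.13,0.035,0.19],[0,-20,0]]
  ]
}}

```text
clock: 15.95
ee_pos: [0.4494, 0.1695, 0.2542]
ee_rot: [[-0.94, 0.002, 0.341], [0.0, 1.0, -0.004], [-0.341, -0.004, -0.94]]
contact_force: [0.8, -1.0, -0.2]
width: 0.0701
finger_force: 0.0
```

```bash
python3 - <<'E'
from h import *
s=env.get_state(); print(s["ee_pos"],np.round(s["joint_pos"],3),s["contact_force"],s["width"])
w=env.read_camera("wrist")[:,:,::-1];sc=env.read_camera("scene")[:,:,::-1]
cv2.imwrite("pics/w5.png",w);cv2.imwrite("pics/sc5.png",sc)
b=np.zeros((384,800,3),np.uint8); b[:,:450]=w[:,62:]; b[:350,450:]=cv2.resize(sc[130:305,200:375],(350,350))
cv2.imwrite("pics/m5.png",b)
E
```

```text
[0.449375   0.16954385 0.25424638] [-0.221 -0.248 -0.318  2.06   0.122  1.023  0.98 ] [ 0.84660434 -0.96099448 -0.20527163] 0.07013099992678079
```

View pics/m5.png

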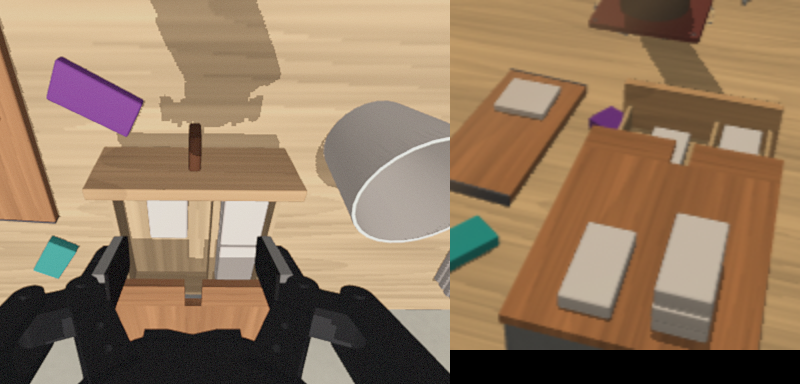

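The slip lies flat in the wide compartment, at about (168,218) in the wrist crop, and the gripper is clear. Next I'll regrip the fin and push the drawer back along the same path.

Request:
{"fn": "send_rows", "kwargs": {
  "commands": [
    [[0.0,0.001,-0.03],[0,0,0]],
    [[0.006,0.001,-0.07],[0,0,0]],
    [[0.012,0.001,-0.11],[0,0,0]],
    [[0.015,0.001,-0.14],[0,0,0]],
    [[0.018,0.001,-0.165],[0,0,0]],
    [[0.02,0.001,-0.189],[0,0,0]],
    [[0.02,0.001,-0.189],[0,0,0]],
    [[0.02,0.001,-0.189],[0,0,0]]
  ],
  "gripper": -1
}}

```text
clock: 16.85
ee_pos: [0.4703, 0.1705, 0.0638]
ee_rot: [[-0.941, 0.003, 0.338], [0.001, 1.0, -0.005], [-0.338, -0.004, -0.941]]
contact_force: [0.6, 1.2, 0.3]
width: 0.0854
finger_force: 0.0
```

Request:
{"fn": "send_rows", "kwargs": {
  "commands": [
    [[0,0,0],[0,0,0]],
    [[0,0,0],[0,0,0]],
    [[0,0,0],[0,0,0]],
    [[0,0,0],[0,0,0]],
    [[0,0,0],[0,0,0]],
    [[0,0,0],[0,0,0]],
    [[0,0,0],[0,0,0]],
    [[0,0,0],[0,0,0]],
    [[0,0,0],[0,0,0]],
    [[0,0,0],[0,0,0]]
  ],
  "gripper": 1,
  "force": 40
}}

```text
clock: 17.85
ee_pos: [0.4701, 0.1717, 0.0646]
ee_rot: [[-0.94, 0.001, 0.341], [0.0, 1.0, -0.003], [-0.341, -0.003, -0.94]]
contact_force: [-1.4, 4.3, 2.9]
width: 0.0132
finger_force: 44.6
```

Request:
{"fn": "send_rows", "kwargs": {
  "commands": [
    [[0.004,0,0],[0,0,0]],
    [[0.01,0,0],[0,0,0]],
    [[0.018,0,0],[0,0,0]],
    [[0.026,0,0],[0,0,0]],
    [[0.034,0,0],[0,0,0]],
    [[0.042,0,0],[0,0,0]],
    [[0.05,0,0],[0,0,0]],
    [[0.058,0,0],[0,0,0]],
    [[0.066,0,0],[0,0,0]],
    [[0.07,0,0],[0,0,0]],
    [[0.07,0,0],[0,0,0]]
  ]
}}

```text
clock: 18.95
ee_pos: [0.541, 0.1711, 0.0646]
ee_rot: [[-0.94, 0.002, 0.341], [0.001, 1.0, -0.004], [-0.341, -0.003, -0.94]]
contact_force: [1.7, 4.4, 5.6]
width: 0.0133
finger_force: 44.6
```

Request:
{"fn": "send_rows", "kwargs": {
  "commands": [
    [[0.007,0,0.001],[0,-3,0]],
    [[0.015,0,0.001],[0,-6,0]],
    [[0.024,0,0.002],[0,-9,0]],
    [[0.033,0,0.003],[0,-12,0]],
    [[0.042,0,0.003],[0,-16,0]],
    [[0.05,0,0.004],[0,-19,0]],
    [[0.058,0,0.004],[0,-22,0]],
    [[0.066,0,0.005],[0,-25,0]],
    [[0.066,0,0.005],[0,-25,0]],
    [[0.066,0,0.005],[0,-25,0]]
  ]
}}

```text
clock: 19.95
ee_pos: [0.6056, 0.1707, 0.0689]
ee_rot: [[-0.71, 0.003, 0.705], [-0.001, 1.0, -0.005], [-0.705, -0.004, -0.71]]
contact_force: [1.0, 3.5, 1.1]
width: 0.0137
finger_force: 41.5
```

Request:
{"fn": "send_rows", "kwargs": {
  "commands": [
    [[0.008,0,0],[0,0,0]],
    [[0.016,0,0],[0,0,0]],
    [[0.024,0,0],[0,0,0]],
    [[0.032,0,0],[0,0,0]],
    [[0.04,0,0],[0,0,0]],
    [[0.048,0,0],[0,0,0]],
    [[0.056,0,0],[0,0,0]],
    [[0.062,0,0],[0,0,0]],
    [[0.066,0,0],[0,0,0]],
    [[0.068,0,0],[0,0,0]],
    [[0.068,0,0],[0,0,0]]
  ]
}}

```text
clock: 21.05
ee_pos: [0.674, 0.1701, 0.0689]
ee_rot: [[-0.709, 0.004, 0.705], [0.001, 1.0, -0.005], [-0.705, -0.003, -0.709]]
contact_force: [0.6, 1.4, 1.6]
width: 0.0135
finger_force: 41.4
```

Request:
{"fn": "send_rows", "kwargs": {
  "commands": [
    [[0.002,0,0],[0,0,0]],
    [[0.003,0,0],[0,0,0]],
    [[0.004,0,0],[0,0,0]],
    [[0.005,0,0],[0,0,0]],
    [[0.005,0,0],[0,0,0]]
  ]
}}

```text
clock: 21.55
ee_pos: [0.6767, 0.1701, 0.0689]
ee_rot: [[-0.71, 0.004, 0.705], [0.0, 1.0, -0.005], [-0.705, -0.003, -0.709]]
contact_force: [-34.7, -5.4, 27.5]
width: 0.0136
finger_force: 47.7
```

Request:
{"fn": "send_rows", "kwargs": {
  "commands": [
    [[-0.002,0,0],[0,0,0]],
    [[-0.002,0,0],[0,0,0]]
  ]
}}

```text
clock: 21.75
ee_pos: [0.6764, 0.1701, 0.0689]
ee_rot: [[-0.709, 0.004, 0.705], [0.001, 1.0, -0.005], [-0.705, -0.003, -0.709]]
contact_force: [-0.6, -0.3, 2.3]
width: 0.0134
finger_force: 42.0
```

Request:
{"fn": "send_rows", "kwargs": {
  "commands": [
    [[0,0,0],[0,0,0]],
    [[0,0,0],[0,0,0]],
    [[0,0,0],[0,0,0]],
    [[0,0,0],[0,0,0]],
    [[0,0,0],[0,0,0]],
    [[0,0,0],[0,0,0]]
  ],
  "gripper": -1
}}

```text
clock: 22.35
ee_pos: [0.6767, 0.1705, 0.0688]
ee_rot: [[-0.709, 0.004, 0.705], [0.001, 1.0, -0.005], [-0.705, -0.003, -0.709]]
contact_force: [1.4, -0.0, 0.7]
width: 0.0855
finger_force: 0.0
```

Request:
{"fn": "send_rows", "kwargs": {
  "commands": [
    [[-0.015,0,0.014],[0,0,0]],
    [[-0.03,0,0.028],[0,0,0]],
    [[-0.045,0,0.043],[0,0,0]],
    [[-0.061,0,0.057],[0,0,0]],
    [[-0.061,0,0.057],[0,0,0]],
    [[-0.061,0,0.057],[0,0,0]]
  ]
}}

```text
clock: 22.95
ee_pos: [0.6161, 0.1706, 0.1264]
ee_rot: [[-0.708, 0.004, 0.706], [0.001, 1.0, -0.004], [-0.706, -0.002, -0.708]]
contact_force: [0.3, 0.8, -0.5]
width: 0.0847
finger_force: 0.0
```

```bash
python3 - <<'E'
from h import *
s=env.get_state(); print(s["clock"],s["ee_pos"],s["contact_force"],s["width"])
w=env.read_camera("wrist")[:,:,::-1];sc=env.read_camera("scene")[:,:,::-1]
cv2.imwrite("pics/w6.png",w);cv2.imwrite("pics/sc6.png",sc)
a=cv2.imread("pics/w2.png")
b=np.zeros((568,800,3),np.uint8); b[:284,:400]=w[100:384,56:456]; b[:284,400:]=a[100:384,56:456]; b[284:,:379]=cv2.resize(sc,(379,284)); b[284:,400:779]=cv2.resize(cv2.imread("pics/scene0.png"),(379,284))
cv2.imwrite("pics/m6.png",b)
E
```

```text
22.95 [0.61607707 0.17059373 0.12639227] [ 0.34452714  0.82069426 -0.45111348] 0.08472389358073526
```

View pics/m6.png

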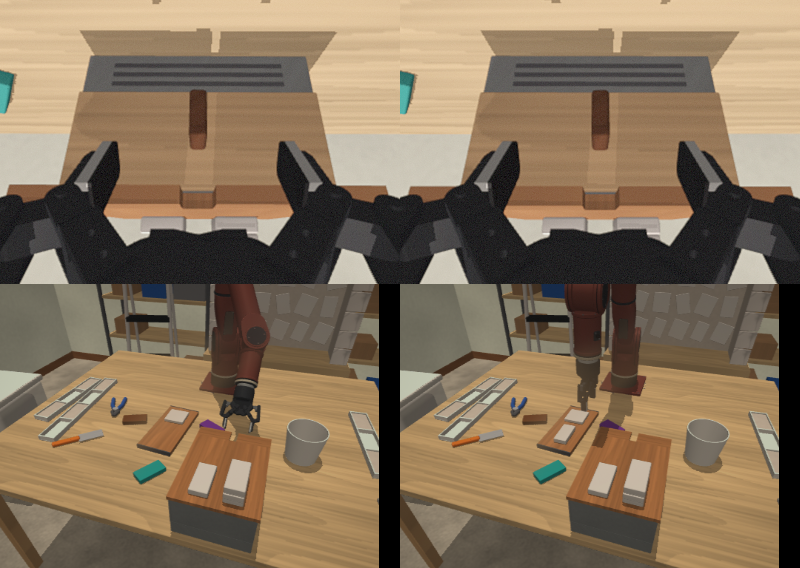

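The drawer is fully home: the fin ends at the same place as at the start, about (198,149) against (600-400,149). The square tile, nippers and bucket are unmoved, and the gripper is clear.

```bash
python3 -c "
from cell import env
print(env.close_job())"
```

```text
the job is handed in; nothing more can be done
None
```

The oblong slip was held until it was down on the floor of the drawer's wide compartment, the drawer is pushed fully home, the square tile, nippers and bucket look unmoved in the last scene picture, and the job was handed in at about 23 s.

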